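# Sweep the empty pill carton off the shelf into the tilt-out bin

### The job

Tilt the white bin under the steel shelf fully out by its bar handle, then push the empty orange pill carton along the shelf and off its front edge so that it drops into the open bin; do not lift the carton off the shelf or let it fall on the counter. Then push the bin fully shut again with the carton inside, leaving the pill pot, the tumbler and the spoon rest where they stand and not bumping the monitor.

Things in the scene. Friction and masses are not known exactly. Their poses are not given: they have to be found in the camera images.
- shelf: fixed stainless steel shelf (all sizes here in mm), 250 deep (x) x 560 wide (y), flat top face 164 above the counter, plate 12 thick, four legs; origin on the counter straight below the middle of its front edge; own x points from the front edge to the back, y along the front edge to the left, z up (counter at height 0). It stands at a varying place and yaw; bin and monitor are mounted to it
- bin (a joint): tilt of the white plastic bin under the shelf about a level hinge along the shelf's y at the foot of its front panel: 0 shut (panel upright, flush with the shelf's front edge), 0.60 rad fully out (stop), its top coming out towards the shelf's -x. Stiff (0.3 N m of friction, some 2 N at the handle): stays wherever it is left; may start up to 0.1 ajar
- bin_hinge (a point): middle of the hinge line, 12 above the counter below the middle of the shelf's front edge; axes turn with the bin: y along the hinge, z up the front panel, x into the bin. Front panel x 0 to 6, 135 high; floor z 0 to 5, 94 deep; back wall x 90 to 94, 88 high; side walls at y +-103; open top. Fully out, the mouth reaches from the shelf edge to 76 in front of it, panel top then 123 above the counter
- bin_handle (a point): middle of the bin's round dark bar handle, 12 thick and 90 long along y, carried at its ends by two 10 thick posts from the top of the front panel; its axis lies 42 in front of the panel's plane and 140 up from the hinge (x -42, z 140 in the frame of bin_hinge; turns with the bin), a little above the panel's top edge; shut, it is 152 above the counter, 36 free to the shelf edge
- monitor: small black monitor fixed on the shelf, midway along it, 270 wide, 170 tall, 22 thick, leaning forward by 0.14 rad; origin on the shelf top, 124 behind the front edge. Screen's lower edge 55 above the shelf top and 136 behind the shelf's front edge, upper edge 223 above and 112 behind. Free space below the screen back to its stem and foot plate, 174 behind the front edge
- carton_center (a point): centre of the loose empty pill carton, 40 (x) x 64 (y) x 20 high, orange with a white band round its middle, about 25 g, lying flat on the shelf between the monitor and the front edge, turned by up to 0.4 rad against the shelf
- pill_pot: purple silicone pill pot, 68 across, 45 high, loose on the shelf beside the carton; origin under its centre; leave alone
- tumbler: clear acrylic tumbler, 72 across, 100 high, loose on the shelf beside the carton (it may change sides with the pot); origin under its centre; leave alone
- spoon_rest: blue ceramic spoon rest, a shallow dish 100 mm across, 20 mm high, loose on the counter in front of the shelf and left of the bin; origin under its centre; leave alone
Not all that is in view belongs to the job. Leave any blue or purple look-alike of the part that bears carton_center alone.

How it is judged (in metres and radians):
On the way, in this order (a step that is already met when the one before it is completed fails the run):
1. the bin is tilted out (over 0.5 of 0.6 rad) with the carton still on the shelf (value of joint bin above 0.5 rad and height (world z) of carton_center above 0.165 m), for 0.2 s.
2. the carton lies in the open bin (value of joint bin above 0.35 rad and x of carton_center in the frame of bin_hinge between 0 and 0.094 m and y of carton_center in the frame of bin_hinge between -0.103 and 0.103 m and z of carton_center in the frame of bin_hinge between 0 and 0.09 m and linear speed of carton below 0.05 m/s), for 0.2 s.
At the end, for the whole second after the job is handed in: The bin is shut (within 0.05 rad of 0) with the carton at rest inside it; pill pot, tumbler and spoon rest stand within 20 mm of where they were (value of joint bin below 0.05 rad and x of carton_center in the frame of bin_hinge between 0 and 0.094 m and y of carton_center in the frame of bin_hinge between -0.103 and 0.103 m and z of carton_center in the frame of bin_hinge between 0 and 0.09 m and linear speed of carton below 0.03 m/s and distance of each of pill_pot, tumbler, spoon_rest from where it was at the start of the episode below 0.02 m); the robot touches nothing.
It fails at once if the carton is lifted more than 20 mm off the shelf (height (world z) of carton_center above 0.194 m).
It fails at once if the carton falls on the counter (height (world z) of carton_center below 0.021 m).
It fails at once if pill pot, tumbler or spoon rest is shifted by more than 20 mm or tipped (distance of any of pill_pot, tumbler, spoon_rest from where it was at the start of the episode above 0.02 m or angle between any of tumbler, pill_pot's own z axis and vertical above 0.4 rad).
It fails at once if the monitor is bumped (over 8 N) (contact force between any of the arm, the fingers and monitor above 8 N).
It also fails if it takes over 51 s, if anything falls off the work surface, if the arm or the gripper's body presses on something with over 40 N, if the wrist force passes 120 N, or if a joint passes its speed limit or range.

### The arm

A 6-joint arm with a two-finger parallel gripper is mounted at the origin on the work surface. World frame = base frame: x ahead of the robot, y to its left, z up, the work surface at z = 0. Lengths are in m, angles in degrees, forces in N, time in s.
With the tool pointing down it reaches from about 0.35 to 0.775 m from the base axis. Payload 7.3 kg.
Tool frame: the origin (TCP) lies at the very end of the fingers, on their centre line; the grasp point (between the pads) lies 19 mm behind it; z points along the fingers, y is the line along which they close (so a half turn about z gives the same grasp; the last joint's range is limited). The gripper opens to 92 mm and grips with 3 to 60 N. Pads are 19 mm wide; open, the fingers measure 130 mm over their backs; the gripper's body (75 mm by 190 mm) begins 47 mm behind the grasp point.
Start: joints at [65.89, 19.595, 87.324, -0, 73.075, -8.365], TCP at [0.142, 0.505, 0.227] pointing down, gripper open.
Joint ranges: [-145.02, 145.02], [-44.19, 115.74], [2.07, 154.8], [-57.11, 237.11], [16.16, 152.29], [-177.93, 177.93]. Speed limits (degrees/s): [147.25, 147.25, 180, 180, 180, 180].

### API

Orientations are given as [roll, pitch, yaw] about the fixed x, y, z axes, in that order (R = Rz(yaw) Ry(pitch) Rx(roll)).
In Python, from cell import telemetry, viewer, arm gives the robot as it stands.
- The arm moves only by the tool move_arm, never from a script. Its argument "commands" is one flat list of numbers, 6 for each row, row after row: the shift along the tool's x, y, z scaled (see below), then the turn, a rotation vector about the tool's x, y, z scaled (see below). In form: [x, y, z, rx, ry, rz, x, y, z, rx, ry, rz, ...]. A call has 1 to 12 rows; each row shifts and turns the commanded pose from where the row before left it, along the tool's axes as they then stand; what a row does not reach is not made up. The controller multiplies each number of a shift by 0.75 m and each number of a turn by pi rad. A row lasts 1/8 s, in which the tool goes at most 62.5 mm and 10.7 degrees, less where a joint would pass 70% of its speed; a pose out of reach is approached as far as the arm can. A call with a number of a shift or a turn outside -1 to 1 is refused whole. A call with a gripper value outside its range is refused whole. "claw" is the closure, from -1 (fully open) to 1 (shut), set as the call begins (left out, the last holds). The fingers move at their own pace and stop on an object; "squeeze" is the grip in N (left out, the last holds). Time passes only in rows, so rows that do not move let the fingers close. It gives the time, the measured TCP pose, the force, the opening and the grip force at its end, in the units of the state.
- telemetry.sense(): the state, without advancing time (a new reading comes with each control period).
- viewer.get_image(name): name is "scene" or "top"; returns a dict with "image" (384x512x3 uint8, blue, green, red), "z_map" (384x512 float32, m along the optical axis (not along the pixel's ray), 0 where there is no reading), "fx", "fy", "cx", "cy" (pixels), "k1" (the pictures are not rectified: a ray, as slopes to the right and down, at radius r is drawn at 1 + k1 r^2 times it, then the intrinsics apply), "R" (3x3) and "t" (3): a world point X has camera coordinates R X + t. Camera axes: x right, y down, z forward; pixel columns grow to the right and rows downward; lengths in m; the calibration is good to about 2 mm. A picture is of the moment at which its call begins.
- arm.sign_off(): hands the job in; it is judged then, once.
The state is a dict: "time": time; "joint_pos": joint angles; "joint_vel": joint speeds; "joint_torque": joint torques, N m; "eef_pos": TCP position; "orientation": TCP orientation; "wrist_force": force on the tool from outside, world axes, zero at the start; "wrist_torque": the same for the moment, N m; "finger_gap": finger opening in m; "finger_force": force on a finger pad.
Only numpy, scipy, OpenCV 4.12 (cv2) and the standard library are available. Lean on these libraries where they do the work, as an engineer would, in place of code of your own. Each camera call takes 0.05 s, during which the arm holds its last target. There are 200 camera calls.

## Working session

There is one attempt and no reset: what is moved stays moved. The work goes in short steps, Python scripts to look and compute and a tool call to move; the robot and the scene stay as the last step left them, time stands still between calls to the robot, and variables do not carry over. Pictures are saved under pics/ and viewed, at most 10 in all, crops included, and the job is handed in when it is done.

Besides the shell and the picture viewer there is one more tool, called after "Request:" in YAML: its name, and indented under it one key for each argument. move_arm: Moves the arm, as the interface text tells. Shifts and turns lie within -1 to 1; 1 stands for 0.75 m of shift or pi rad of turn. Its arguments: {"type":"object","properties":{"commands":{"type":"array"},"claw":{"type":"number"},"squeeze":{"type":"number"}},"required":["commands"]}

```bash
mkdir -p pics; ls
cat > h.py <<'E'
import numpy as np, cv2, pickle
def grab(n):
    from cell import viewer
    v=viewer.get_image(n); pickle.dump(v,open(f'{n}.pkl','wb')); return v
def load(n): return pickle.load(open(f'{n}.pkl','rb'))
def cloud(v):
    z=v['z_map']; h,w=z.shape
    u,r=np.meshgrid(np.arange(w),np.arange(h))
    s=slopes(v,u,r)
    c=np.stack([s[...,0]*z,s[...,1]*z,z],-1)
    P=(c-np.array(v['t']))@np.array(v['R']); P[z==0]=np.nan
    return P
def slopes(v,u,r):
    x=(np.asarray(u,float)-v['cx'])/v['fx'];y=(np.asarray(r,float)-v['cy'])/v['fy']
    a,b=x.copy(),y.copy()
    for _ in range(20):
        f=1+v['k1']*(a*a+b*b); a,b=x/f,y/f
    return np.stack([a,b],-1)
def ray(v,u,r,h):
    s=slopes(v,u,r); d=np.concatenate([s,np.ones(s.shape[:-1]+(1,))],-1)@np.array(v['R'])
    o=-np.array(v['R']).T@np.array(v['t'])
    return o+d*((h-o[2])/d[...,2])[...,None]
def proj(v,X):
    c=np.asarray(X)@np.array(v['R']).T+np.array(v['t']); s=c[...,:2]/c[...,2:]
    s=s*(1+v['k1']*(s**2).sum(-1,keepdims=True))
    return s*[v['fx'],v['fy']]+[v['cx'],v['cy']]
E
python3 - <<'E'
from h import *
from cell import telemetry
a=grab('scene');b=grab('top')
cv2.imwrite('pics/a.png',np.vstack([a['image'],b['image']])[:, :] if 0 else cv2.resize(a['image'],(800,600)))
cv2.imwrite('pics/b.png',cv2.resize(b['image'],(800,600)))
s=telemetry.sense();print(s['time'],s['eef_pos'],s['orientation'],s['finger_gap'])
for v in(a,b):print(v['fx'],v['k1'],-np.array(v['R']).T@np.array(v['t']))
E
```

```text
pics
0.1 [0.14228438 0.50497418 0.22612107] [-1.79922016e+02 -1.13455963e-02  1.64256140e+02] 0.09178979777153393
493.84696536848213 -0.20532970325389333 [ 0.52328574 -0.29415864  1.19238543]
480.7891896340139 -0.007773156712355938 [0.37931054 0.03267799 1.10232179]
```

View pics/a.png

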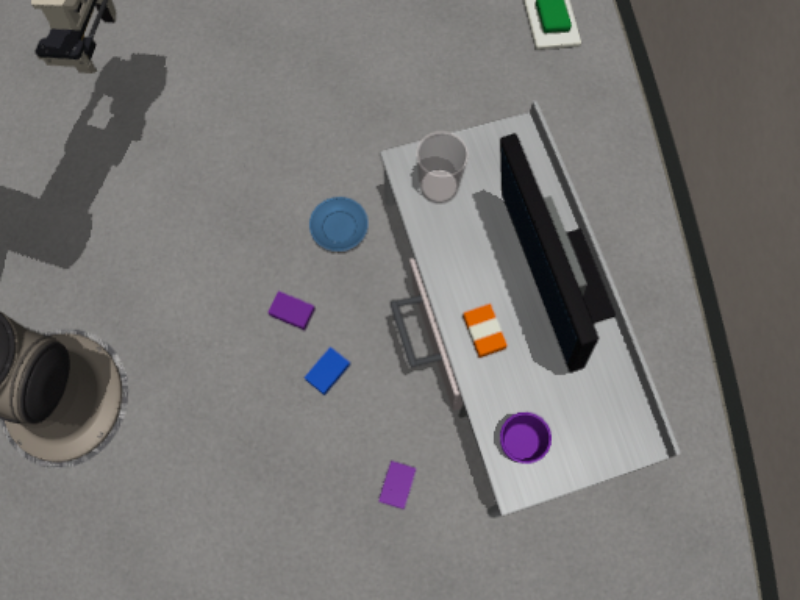

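View pics/b.png

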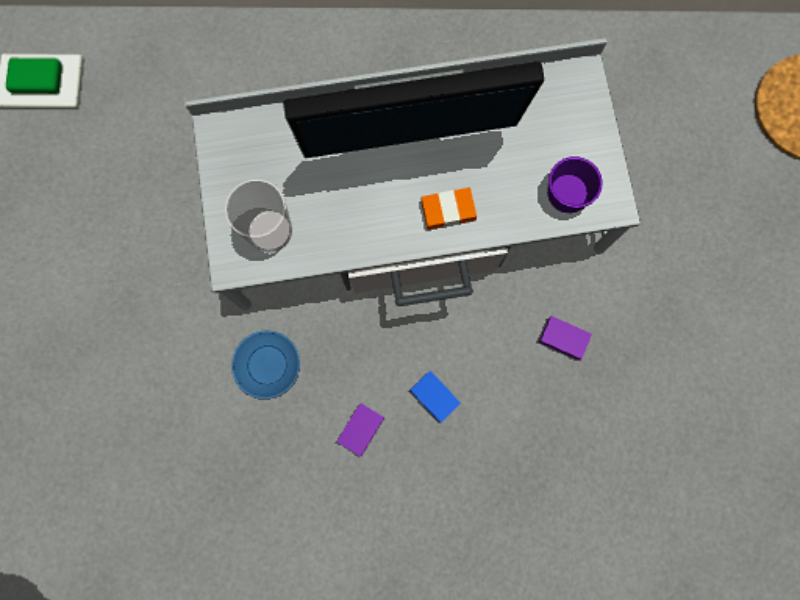

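The scene view (800x600) shows the orange carton with its white band at (485,330), and the top view has it at (449,208). The look-alikes are purple (292,310) and (397,484), and blue (327,371). All three lie on the counter, and the green block at (552,15) and the cork disc are also irrelevant. The orange carton on the shelf is the one to use. The bin handle is at (415,333) in the scene view, the spoon rest at (338,224), the tumbler at (440,170) and the pot at (525,437).

```bash
cat > m.py <<'E'
from h import *
out={}
for n in('scene','top'):
    v=load(n);P=cloud(v);im=v['image'];hsv=cv2.cvtColor(im,cv2.COLOR_BGR2HSV)
    m=(np.abs(P[...,2]-.164)<.006)
    m=cv2.morphologyEx(m.astype(np.uint8),cv2.MORPH_OPEN,np.ones((5,5)))
    k,l,st,_=cv2.connectedComponentsWithStats(m); i=1+np.argmax(st[1:,4])
    c,_=cv2.findContours((l==i).astype(np.uint8),cv2.RETR_EXTERNAL,cv2.CHAIN_APPROX_NONE)
    c=max(c,key=len)[:,0]; X=ray(v,c[:,0],c[:,1],.164)
    r=cv2.minAreaRect((X[:,:2]*1000).astype(np.float32)); print(n,'shelf',r,cv2.boxPoints(r).round().tolist(),'z',np.nanmedian(P[l==i][:,2]))
    def blob(lo,hi,zlo,zhi,h,nm):
        q=cv2.inRange(hsv,lo,hi)>0; q&=(P[...,2]>zlo)&(P[...,2]<zhi)
        k,l,st,_=cv2.connectedComponentsWithStats(q.astype(np.uint8)); 
        ys,xs=np.nonzero(q); X=ray(v,xs,ys,h)[:,:2]*1000
        r=cv2.minAreaRect(X.astype(np.float32)); print(n,nm,len(xs),np.round(r[0],1),np.round(r[1],1),round(r[2],1),'mean',X.mean(0).round(1),'px',xs.mean().round(),ys.mean().round(),'z',np.median(P[q][:,2]).round(4))
    blob((3,150,80),(20,255,255),.172,.195,.184,'carton')
    blob((130,80,40),(165,255,255),.2,.22,.209,'pot rim')
    blob((95,80,40),(115,255,255),.012,.028,.02,'spoon')
    # handle: z .13-.16 dark
    q=(P[...,2]>.135)&(P[...,2]<.165)&(im.max(-1)<100)
    q=cv2.morphologyEx(q.astype(np.uint8),cv2.MORPH_OPEN,np.ones((2,2)))>0
    np.save(n+'_hq.npy',P[q])
    # tumbler top
    q=(P[...,2]>.255)&(P[...,2]<.27); print(n,'tumblerish',q.sum(),np.nanmean(P[q],0) if q.any() else '')
E
python3 m.py
python3 - <<'E'
from h import *
v=load('top');im=v['image'];
cv2.imwrite('pics/c.png',cv2.resize(im[100:220,190:360],None,fx=4.5,fy=4.5,interpolation=cv2.INTER_CUBIC))
E
```

```text
scene shelf ((731.8765869140625, 27.19500732421875), (249.16725158691406, 561.0036010742188), 9.863022804260254) [[561.0, 282.0], [657.0, -271.0], [903.0, -228.0], [807.0, 325.0]] z 0.16376693717130658
scene carton 378 [672.1 -21.1] [42.1 65.1] 11.8 mean [672.1 -21.8] px 310.0 211.0 z 0.1839
scene pot rim 252 [ 698.7 -176.8] [63.8 65. ] 36.2 mean [ 701.4 -174.4] px 337.0 279.0 z 0.2082
scene spoon 846 [470.4 118.1] [332.7  94. ] 83.4 mean [461.8 109.7] px 212.0 191.0 z 0.0188
scene tumblerish 934 [0.34759981 0.06465226 0.26264284]
top shelf ((731.8526000976562, 29.223785400390625), (249.58534240722656, 559.269287109375), 9.911016464233398) [[561.0, 283.0], [657.0, -268.0], [903.0, -225.0], [807.0, 326.0]] z 0.16383304261406834
top carton 419 [672.6 -17.4] [40.3 64.1] 12.1 mean [672.4 -17.3] px 287.0 132.0 z 0.1838
top pot rim 273 [ 699.2 -174.6] [65.7 66.5] 0.6 mean [ 703.4 -176.3] px 369.0 114.0 z 0.2078
top spoon 1160 [463.4 121.2] [333.7  97.4] 79.4 mean [466.  127.9] px 218.0 242.0 z 0.0187
top tumblerish 606 [0.69169567 0.12251223 0.26234574]
```

View pics/c.png

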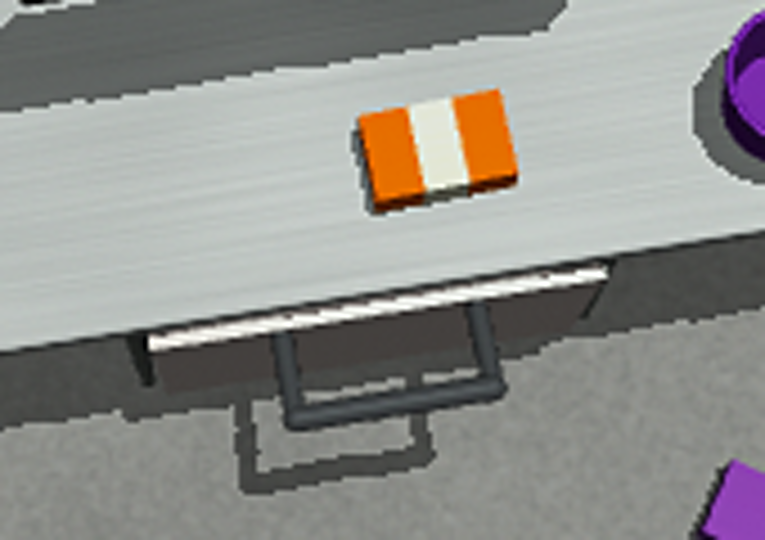

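The crop confirms the choice: orange carton with white band at (438,148), handle bar from (290,415) to (500,385). The shelf is at yaw 9.9°, with F=(0.609,0.0065). The carton sits at shelf x 58, y -36, nearly square to the shelf. Next I'll measure the handle and the tumbler and pot positions, then plan the approach.

```bash
cat > p.py <<'E'
from h import *
from scipy.spatial.transform import Rotation as Ro
A=np.radians(9.9);X=np.array([np.cos(A),np.sin(A),0]);Y=np.array([-np.sin(A),np.cos(A),0]);F=np.array([.609,.0065,0])
def w2s(p): p=np.asarray(p)-F; return np.stack([p@X,p@Y,p[...,2]],-1)
def s2w(x,y,z): return F+x*X+y*Y+np.array([0,0,z])
def ori(tilt): # tool x = -shelf x, fingers tilted toward +shelf x by tilt deg
    t=np.radians(tilt); z=np.sin(t)*X-np.cos(t)*np.array([0,0,1]); y=Y; x=np.cross(y,z)
    return Ro.from_matrix(np.stack([x,y,z],1))
def plan(x,y,z,tilt,frm=None):
    from cell import telemetry
    if frm is None:
        s=telemetry.sense(); p=s['eef_pos'];R=Ro.from_euler('xyz',s['orientation'],degrees=True)
    else: p=s2w(*frm[:3]);R=ori(frm[3])
    d=R.inv().apply(s2w(x,y,z)-p); r=(R.inv()*ori(tilt)).as_rotvec()
    print('to',s2w(x,y,z).round(4),'shift',(d/.75).round(4),'(mm',(d*1000).round(1),') turn',(r/np.pi).round(4),np.degrees(r).round(1))
E
python3 - <<'E'
from p import *
for n in('scene','top'):
    q=np.load(n+'_hq.npy'); s=w2s(q)
    k=(s[:,0]<-20)&(s[:,0]>-90)&(np.abs(s[:,1])<.06*1); k=(s[:,0]<-.02)&(s[:,0]>-.09)&(np.abs(s[:,1])<.06)
    s=s[k]; b=s[np.abs(s[:,1])<.03]; print(n,'bar',len(s),b.mean(0).round(4),b.min(0).round(4),b.max(0).round(4),'y ext',s[:,1].min().round(4),s[:,1].max().round(4))
    v=load(n);P=w2s(cloud(v))
    for nm,lo,hi in(('tall right/left',.24,.275),):
        q=(P[...,2]>lo)&(P[...,2]<hi)&(P[...,0]>0)&(P[...,0]<.1); print(n,nm,q.sum(),np.nanmean(P[q],0) if q.any() else '',np.nanmin(P[q],0) if q.any() else '')
    q=(np.abs(P[...,1])<.09)&(P[...,0]>-.05)&(P[...,0]<.01)&(P[...,2]>.13)&(P[...,2]<.158)&(v['image'].min(-1)>150)
    print('panel top',q.sum(),np.nanmean(P[q],0) if q.any() else '')
print(w2s([.6990,-.1757,.209]))
plan(-.02,0,.33,0);plan(-.019,0,.235,0)
E
```

```text
scene bar 268 [-0.0443 -0.0019  0.1442] [-0.0505 -0.0299 -0.0037] [-0.0201  0.0288  0.1609] y ext -0.0505 0.0456
scene tall right/left 405 [0.06632385 0.19710612 0.25505348] [0.03272048 0.15928159 0.24015239]
panel top 169 [-0.00162586 -0.00473282  0.14677391]
top bar 373 [-4.49e-02  1.00e-04  1.28e-01] [-0.0528 -0.0291 -0.0066] [-0.0258  0.0292  0.1606] y ext -0.059 0.0495
top tall right/left 437 [0.06880367 0.19930455 0.25595843] [0.0339361  0.16155715 0.24015478]
panel top 222 [-0.00123117  0.00143968  0.14681731]
[ 0.05733436 -0.19496054  0.209     ]
to [0.5893 0.0031 0.33  ] shift [-0.7552 -0.4826 -0.138 ] (mm [-566.4 -361.9 -103.5] ) turn [-0.0004 -0.0002 -0.1425] [ -0.1  -0.  -25.6]
to [0.5903 0.0032 0.235 ] shift [-0.7564 -0.4818 -0.0113] (mm [-567.3 -361.4   -8.5] ) turn [-0.0004 -0.0002 -0.1425] [ -0.1  -0.  -25.6]
```

Request:
move_arm:
  commands: [0, 0, -0.035, 0, 0, -0.0475, 0, 0, -0.035, 0, 0, -0.0475, 0, 0, -0.035, 0, 0, -0.0475, 0, 0, -0.035, 0, 0, 0, 0, 0, 0, 0, 0, 0]
  claw: 1
  squeeze: 20

```text
time: 0.72
eef_pos: [0.1427, 0.5059, 0.3332]
orientation: [179.8, 0.1, -170.1]
wrist_force: [0.0, 0.6, 0.1]
finger_gap: 0.0462
finger_force: 0.0
```

```bash
python3 -c "
from p import *
plan(-.022,0,.33,0)"
```

```text
to [0.5873 0.0027 0.33  ] shift [-0.4687 -0.7629  0.0029] (mm [-351.5 -572.2    2.2] ) turn [ 0.0009  0.0006 -0.    ] [ 0.2  0.1 -0. ]
```

Request:
move_arm:
  commands: [-0.02, -0.032, 0, 0, 0, 0, -0.04, -0.065, 0, 0, 0, 0, -0.04, -0.065, 0, 0, 0, 0, -0.04, -0.065, 0, 0, 0, 0, -0.04, -0.065, 0, 0, 0, 0, -0.04, -0.065, 0, 0, 0, 0, -0.04, -0.065, 0, 0, 0, 0, -0.04, -0.065, 0, 0, 0, 0, -0.04, -0.065, 0, 0, 0, 0, -0.04, -0.065, 0, 0, 0, 0, -0.04, -0.065, 0, 0, 0, 0, -0.04, -0.065, 0, 0, 0, 0]

```text
time: 2.22
eef_pos: [0.5793, 0.0112, 0.33]
orientation: [179.9, -0.1, -170.1]
wrist_force: [0.5, 0.3, 0.4]
finger_gap: 0.0003
finger_force: 0.0
```

Request:
move_arm:
  commands: [-0.009, -0.016, 0, 0, 0, 0, 0, 0, 0, 0, 0, 0, 0, 0, 0, 0, 0, 0]

```text
time: 2.6
eef_pos: [0.5866, 0.0034, 0.3316]
orientation: [180.0, -0.0, -170.0]
wrist_force: [-0.3, 0.2, -0.2]
finger_gap: 0.0005
finger_force: 0.0
```

```bash
python3 -c "
from p import *
plan(-.022,0,.215,0);plan(-.022,0,.13,0)"
```

```text
to [0.5873 0.0027 0.215 ] shift [-0.0009 -0.0012  0.1555] (mm [ -0.7  -0.9 116.6] ) turn [ 0.0002 -0.0002  0.0004] [ 0.  -0.   0.1]
to [0.5873 0.0027 0.13  ] shift [-0.001  -0.0013  0.2688] (mm [ -0.7  -1.  201.6] ) turn [ 0.0002 -0.0002  0.0004] [ 0.  -0.   0.1]
```

Request:
move_arm:
  commands: [0, 0, 0.04, 0, 0, 0, 0, 0, 0.04, 0, 0, 0, 0, 0, 0.04, 0, 0, 0, 0, 0, 0.04, 0, 0, 0, 0, 0, 0.03, 0, 0, 0, 0, 0, 0.02, 0, 0, 0, 0, 0, 0.02, 0, 0, 0, 0, 0, 0.02, 0, 0, 0, 0, 0, 0.02, 0, 0, 0, 0, 0, 0, 0, 0, 0]

```text
time: 3.85
eef_pos: [0.5867, 0.0022, 0.1278]
orientation: [180.0, -0.1, -170.1]
wrist_force: [-0.1, -0.2, -0.8]
finger_gap: 0.0004
finger_force: 0.0
```

```bash
python3 -c "
from p import *
from cell import telemetry
print(w2s(telemetry.sense()['eef_pos']))
def bar(a): return np.array([-.042*np.cos(a)-.14*np.sin(a),.012+.14*np.cos(a)-.042*np.sin(a)])
for a in np.arange(0,.7,.1): print(round(a,1),bar(a).round(4), 'finger', (bar(a)+[.0155,-.025]).round(4))
v=grab('top');cv2.imwrite('pics/d.png',cv2.resize(v['image'][60:260,160:420],None,fx=3,fy=3))"
```

```text
[-0.02273678 -0.00043951  0.12780675]
0.0 [-0.042  0.152] finger [-0.0265  0.127 ]
0.1 [-0.0558  0.1471] finger [-0.0403  0.1221]
0.2 [-0.069   0.1409] finger [-0.0535  0.1159]
0.3 [-0.0815  0.1333] finger [-0.066   0.1083]
0.4 [-0.0932  0.1246] finger [-0.0777  0.0996]
0.5 [-0.104   0.1147] finger [-0.0885  0.0897]
0.6 [-0.1137  0.1038] finger [-0.0982  0.0788]
```

View pics/d.png

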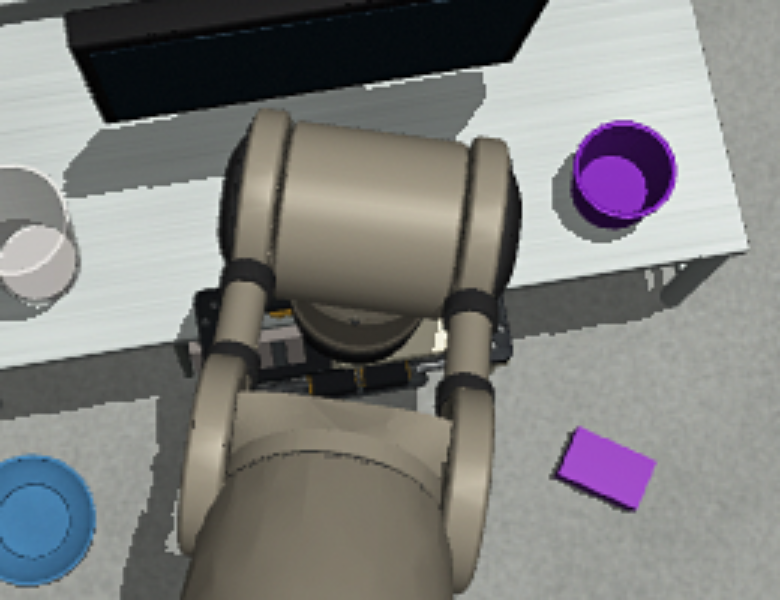

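Picture: the arm covers the handle, with the gripper centred on the bin at about (350,340). The pot, tumbler and spoon rest are all clear. Now I'll pull along the handle's arc.

Request:
move_arm:
  commands: [0.0085, 0, 0, 0, 0, 0, 0.0085, 0, 0.002, 0, 0, 0, 0.0085, 0, 0.0035, 0, 0, 0, 0.0085, 0, 0.004, 0, 0, 0, 0.0085, 0, 0.0045, 0, 0, 0, 0.0085, 0, 0.005, 0, 0, 0, 0.0085, 0, 0.0055, 0, 0, 0, 0.0085, 0, 0.006, 0, 0, 0, 0.0085, 0, 0.007, 0, 0, 0, 0.0085, 0, 0.0075, 0, 0, 0, 0.0085, 0, 0.0085, 0, 0, 0, 0.0085, 0, 0.009, 0, 0, 0]

```text
time: 5.4
eef_pos: [0.5159, -0.011, 0.0836]
orientation: [-179.9, 0.6, -170.1]
wrist_force: [18.8, 6.5, 14.8]
finger_gap: 0.0001
finger_force: 9.9
```

Request:
move_arm:
  commands: [0.004, 0, 0.002, 0, 0, 0, 0.004, 0, 0.001, 0, 0, 0, 0, 0, 0, 0, 0, 0, 0, 0, 0, 0, 0, 0]

```text
time: 5.9
eef_pos: [0.516, -0.0112, 0.0836]
orientation: [-179.8, 1.3, -170.2]
wrist_force: [27.0, 10.0, 3.7]
finger_gap: 0.0005
finger_force: 14.4
```

Run:
```python
from p import *
from cell import telemetry
s=telemetry.sense();print(w2s(s['eef_pos']),s['wrist_force'],s['joint_pos'])
for n in('scene','top'):
    v=grab(n);P=w2s(cloud(v))
    q=(P[...,2]>.14)&(np.abs(P[...,1])<.12)&(P[...,0]<.3)&(P[...,0]>-.3)
    for a,b in((.15,.2),(.2,.25),(.25,.3),(.3,.35),(.35,.4),(.4,.5)):
        m=(P[...,2]>a)&(P[...,2]<b)&(np.abs(P[...,1])<.12)&(P[...,0]<.08)&(P[...,0]>-.3)
        if a<.2:m&=(P[...,0]<0)
        if m.any(): print(n,a,m.sum(),'sx',np.percentile(P[m][:,0],[0,2,50,98,100]).round(3))
```

```text
[-0.09462714 -0.00147953  0.08364722] [27.03881738 10.01042513  3.70255511] [  -9.92196097   27.38160979  100.70300382    0.339847     50.59312996
 -109.95999157]
scene 0.15 794 sx [-0.134 -0.131 -0.097 -0.063 -0.06 ]
scene 0.2 324 sx [-0.135 -0.134 -0.102 -0.064 -0.062]
scene 0.25 178 sx [-0.135 -0.132 -0.088 -0.062 -0.06 ]
scene 0.3 2 sx [-0.063 -0.063 -0.062 -0.061 -0.061]
scene 0.35 94 sx [-0.162 -0.159 -0.119 -0.047 -0.045]
scene 0.4 5225 sx [-0.268 -0.243 -0.116 -0.054 -0.04 ]
top 0.15 522 sx [-0.134 -0.133 -0.118 -0.063 -0.06 ]
top 0.2 16 sx [-0.136 -0.136 -0.135 -0.128 -0.126]
top 0.25 77 sx [-0.139 -0.139 -0.135 -0.122 -0.12 ]
top 0.3 32 sx [-0.138 -0.138 -0.136 -0.127 -0.126]
top 0.35 63 sx [-0.159 -0.155 -0.135 -0.056 -0.053]
top 0.4 5801 sx [-0.23  -0.179 -0.113 -0.059 -0.042]
```

Request:
move_arm:
  commands: [-0.009, 0, 0, 0, 0, 0, -0.009, 0, 0, 0, 0, 0, 0, 0, -0.03, 0, 0, 0, 0, 0, -0.06, 0, 0, 0, 0, 0, -0.06, 0, 0, 0, 0, 0, -0.06, 0, 0, 0, 0, 0, -0.06, 0, 0, 0, 0, 0, -0.06, 0, 0, 0, 0, 0, 0, 0, 0, 0]

```text
time: 7.12
eef_pos: [0.5198, -0.01, 0.33]
orientation: [-179.9, 0.2, -170.1]
wrist_force: [-0.4, 0.3, 0.5]
finger_gap: 0.0004
finger_force: 0.0
```

Run:
```python
from p import *
v=grab('scene');cv2.imwrite('pics/e.png',cv2.resize(v['image'][120:320,180:440],None,fx=3,fy=3))
from p import *
plan(.05,-.036,.30,25)
plan(.100,-.036,.174,25)
```

```text
to [ 0.6644 -0.0204  0.3   ] shift [-0.1886 -0.0471  0.0369] (mm [-141.5  -35.3   27.7] ) turn [-0.    -0.139 -0.   ] [ -0. -25.  -0.]
to [ 0.7137 -0.0118  0.174 ] shift [-0.2553 -0.0471  0.2049] (mm [-191.5  -35.3  153.7] ) turn [-0.    -0.139 -0.   ] [ -0. -25.  -0.]
```

View pics/e.png

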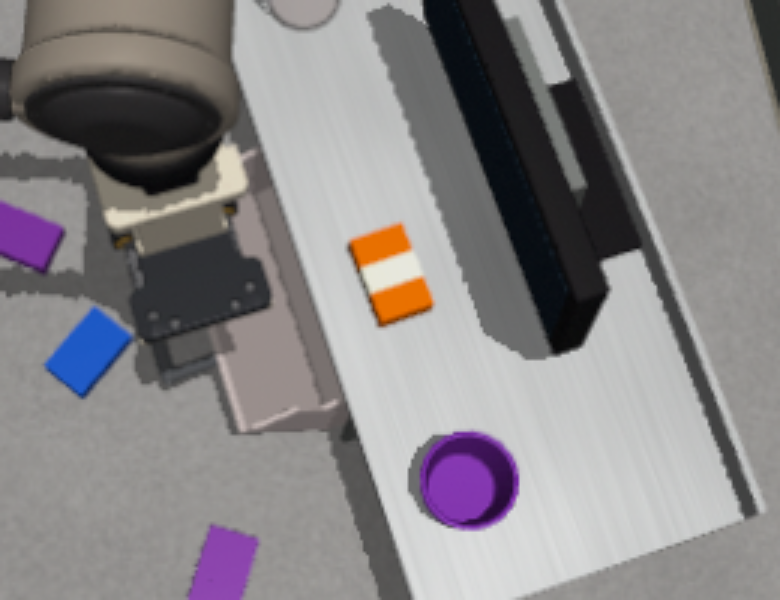

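The bin is fully open, with its interior visible around (280,330), and the carton is still at (390,273). Now I tilt the tool.

Request:
move_arm:
  commands: [0, 0, 0, 0, -0.035, 0, 0, 0, 0, 0, -0.035, 0, 0, 0, 0, 0, -0.035, 0, 0, 0, 0, 0, -0.034, 0, 0, 0, 0, 0, 0, 0]

```text
time: 7.8
eef_pos: [0.517, -0.0097, 0.325]
orientation: [179.8, 24.7, -170.2]
wrist_force: [-0.8, -0.6, -0.0]
finger_gap: 0.0006
finger_force: 0.0
```

Run:
```python
from p import *
plan(.045,-.036,.292,25)
plan(.100,-.036,.174,25)
```

```text
to [ 0.6595 -0.0212  0.292 ] shift [-0.1494 -0.0477  0.1171] (mm [-112.1  -35.8   87.8] ) turn [ 0.0005 -0.0016 -0.0007] [ 0.1 -0.3 -0.1]
to [ 0.7137 -0.0118  0.174 ] shift [-0.1503 -0.048   0.2906] (mm [-112.7  -36.   218. ] ) turn [ 0.0005 -0.0016 -0.0007] [ 0.1 -0.3 -0.1]
```

Request:
move_arm:
  commands: [-0.025, -0.008, 0.0195, 0, 0, 0, -0.025, -0.008, 0.0195, 0, 0, 0, -0.025, -0.008, 0.0195, 0, 0, 0, -0.025, -0.008, 0.0195, 0, 0, 0, -0.025, -0.008, 0.0195, 0, 0, 0, -0.025, -0.008, 0.0195, 0, 0, 0, 0, 0, 0, 0, 0, 0]

```text
time: 8.68
eef_pos: [0.6632, -0.0212, 0.2927]
orientation: [179.9, 24.7, -170.1]
wrist_force: [0.0, 0.1, 0.3]
finger_gap: 0.0008
finger_force: 0.0
```

Run:
```python
from p import *
plan(.101,-.036,.174,25)
v=grab('scene');P=w2s(cloud(v));im=v['image']
h=cv2.cvtColor(im,cv2.COLOR_BGR2HSV)
q=(cv2.inRange(h,(3,150,80),(20,255,255))>0)&(P[...,2]>.17)&(P[...,2]<.195)&(P[...,0]>0)
print(q.sum(),P[q].mean(0),P[q].min(0),P[q].max(0))
cv2.imwrite('pics/f.png',cv2.resize(im[60:260,200:460],None,fx=3,fy=3))
```

```text
to [ 0.7147 -0.0116  0.174 ] shift [0.0027 0.0005 0.173 ] (mm [  2.    0.4 129.7] ) turn [ 0.0005 -0.0016 -0.0001] [ 0.1 -0.3 -0. ]
4 [ 0.07464472 -0.04346032  0.18402074] [ 0.07437646 -0.05301638  0.18216751] [ 0.07524674 -0.0226983   0.18485659]
```

View pics/f.png

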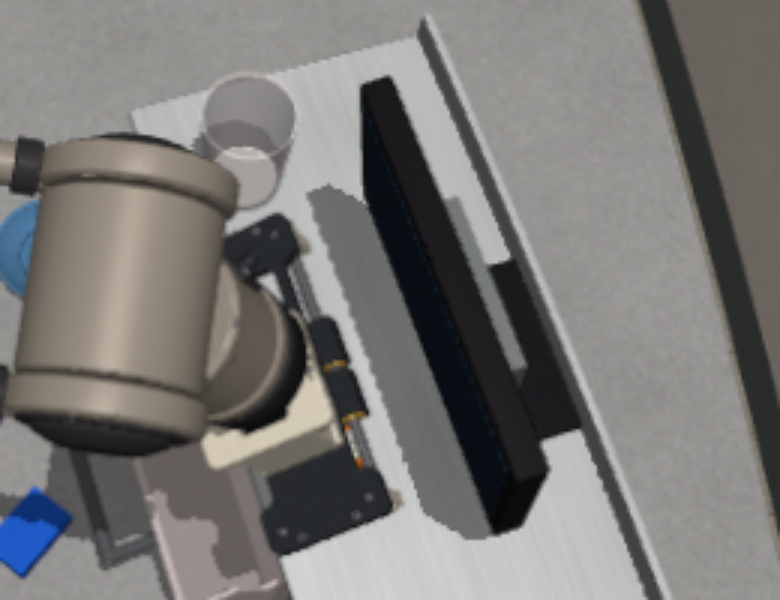

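The gripper sits between the tumbler (245,140) and the monitor (450,300), with clear space to the screen. A sliver of the carton shows at (345,430). I go down along the tool axis behind the carton.

Request:
move_arm:
  commands: [0, 0, 0.025, 0, 0, 0, 0, 0, 0.025, 0, 0, 0, 0, 0, 0.025, 0, 0, 0, 0, 0, 0.025, 0, 0, 0, 0, 0, 0.02, 0, 0, 0, 0.002, 0, 0.015, 0, 0, 0, 0, 0, 0.01, 0, 0, 0, 0, 0, 0.01, 0, 0, 0, 0, 0, 0.01, 0, 0, 0, 0, 0, 0.006, 0, 0, 0, 0, 0, 0, 0, 0, 0]

```text
time: 10.1
eef_pos: [0.7146, -0.0122, 0.1785]
orientation: [180.0, 25.0, -170.1]
wrist_force: [0.9, 0.7, -0.6]
finger_gap: 0.0006
finger_force: 0.0
```

Run:
```python
from p import *
from cell import telemetry
s=telemetry.sense();print(w2s(s['eef_pos']),s['wrist_force'])
plan(.101,-.036,.173,25)
plan(.04,-.036,.173,25)
v=grab('top');P=w2s(cloud(v));h=cv2.cvtColor(v['image'],cv2.COLOR_BGR2HSV)
q=(cv2.inRange(h,(3,150,80),(20,255,255))>0)&(P[...,2]>.16)&(P[...,2]<.195)
print(q.sum(),P[q].min(0) if q.any() else '',P[q].max(0) if q.any() else '')
```

```text
[ 0.10086666 -0.0365429   0.17848954] [ 0.85929807  0.66196966 -0.60199634]
to [ 0.7147 -0.0116  0.173 ] shift [0.0029 0.0007 0.0067] (mm [2.2 0.5 5. ] ) turn [ 0.0001 -0.      0.    ] [ 0. -0.  0.]
to [ 0.6546 -0.0221  0.173 ] shift [ 0.0766  0.0007 -0.0277] (mm [ 57.5   0.5 -20.7] ) turn [ 0.0001 -0.      0.    ] [ 0. -0.  0.]
0
```

Request:
move_arm:
  commands: [0.002, 0, 0.005, 0, 0, 0, 0.006, 0, -0.0028, 0, 0, 0, 0.006, 0, -0.0028, 0, 0, 0, 0.006, 0, -0.0028, 0, 0, 0, 0.006, 0, -0.0028, 0, 0, 0, 0.006, 0, -0.0028, 0, 0, 0, 0.006, 0, -0.0028, 0, 0, 0, 0.006, 0, -0.0028, 0, 0, 0, 0, 0, 0, 0, 0, 0]

```text
time: 11.28
eef_pos: [0.6804, -0.0182, 0.1748]
orientation: [180.0, 25.0, -170.1]
wrist_force: [0.6, 0.8, 0.2]
finger_gap: 0.0005
finger_force: 0.0
```

```bash
cat > c.py <<'E'
from p import *
from cell import telemetry
import sys
s=telemetry.sense();print(s['time'],w2s(s['eef_pos']),s['wrist_force'])
for n in('scene','top'):
    v=grab(n);P=w2s(cloud(v));h=cv2.cvtColor(v['image'],cv2.COLOR_BGR2HSV)
    q=(cv2.inRange(h,(3,150,60),(20,255,255))>0)&(P[...,0]>-.12)&(P[...,0]<.12)&(abs(P[...,1])<.12)
    q=cv2.morphologyEx(q.astype(np.uint8),cv2.MORPH_OPEN,np.ones((2,2)))>0
    print(n,q.sum(),*( [P[q].min(0),P[q].max(0),np.argwhere(q).mean(0)] if q.any() else ''))
E
python3 c.py
```

```text
11.275 [ 0.06604673 -0.0366094   0.1748359 ] [0.58859255 0.84332039 0.15333601]
scene 0
top 0
```

Request:
move_arm:
  commands: [0.006, 0, -0.0028, 0, 0, 0, 0.006, 0, -0.0028, 0, 0, 0, 0.006, 0, -0.0028, 0, 0, 0, 0.006, 0, -0.0028, 0, 0, 0, 0, 0, 0, 0, 0, 0]

```text
time: 12.0
eef_pos: [0.6607, -0.0217, 0.1748]
orientation: [180.0, 25.0, -170.1]
wrist_force: [0.7, -0.2, -0.8]
finger_gap: 0.0006
finger_force: 0.0
```

```bash
python3 c.py; python3 -c "
from h import *
a=load('scene')['image'][120:320,180:380];b=load('top')['image'][60:260,190:390]
cv2.imwrite('pics/g.png',cv2.resize(np.hstack([a,b]),None,fx=2,fy=2))"
```

```text
12.0 [ 0.04608272 -0.03662658  0.17477963] [ 0.70452411 -0.15301404 -0.79995773]
scene 0
top 0
```

View pics/g.png

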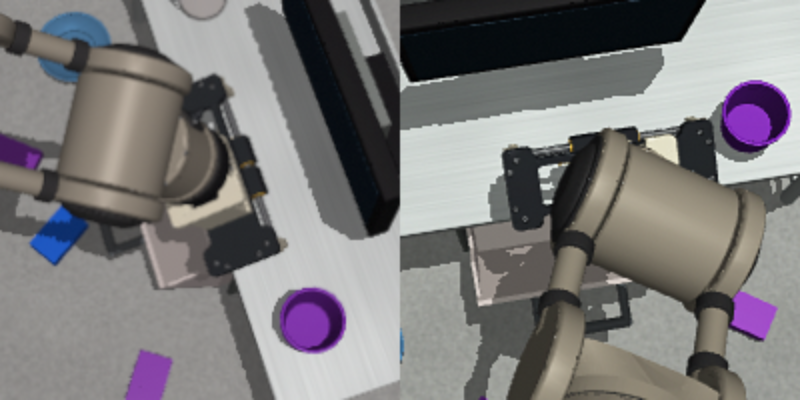

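The carton is hidden under the gripper in both views. Scene shows the gripper at (235,190), and the pot at (312,320) is undisturbed. I'll push on over the edge.

Request:
move_arm:
  commands: [0.006, 0, -0.0028, 0, 0, 0, 0.006, 0, -0.0028, 0, 0, 0, 0.006, 0, -0.0028, 0, 0, 0, 0.006, 0, -0.0028, 0, 0, 0, 0.006, 0, -0.0028, 0, 0, 0, 0.006, 0, -0.0028, 0, 0, 0, 0.006, 0, -0.0028, 0, 0, 0, 0, 0, 0, 0, 0, 0, 0, 0, 0, 0, 0, 0]

```text
time: 13.22
eef_pos: [0.627, -0.0276, 0.1748]
orientation: [180.0, 25.0, -170.1]
wrist_force: [-0.1, -0.5, -0.4]
finger_gap: 0.0006
finger_force: 0.0
```

```bash
python3 c.py
```

```text
13.225 [ 0.01182859 -0.03663024  0.17481999] [-0.11985138 -0.45700092 -0.43992011]
scene 0
top 6 [-0.08517319 -0.00556652  0.04030232] [0.01381553 0.02332864 0.47335003] [173.  274.5]
```

Request:
move_arm:
  commands: [0.006, 0, -0.0028, 0, 0, 0, 0.006, 0, -0.0028, 0, 0, 0, 0, 0, 0, 0, 0, 0, -0.0225, 0, -0.0483, 0, 0, 0, -0.0225, 0, -0.0483, 0, 0, 0, -0.0225, 0, -0.0483, 0, 0, 0, -0.0225, 0, -0.0483, 0, 0, 0, 0, 0, 0, 0, 0, 0]

```text
time: 14.32
eef_pos: [0.6183, -0.0296, 0.3389]
orientation: [-179.8, 25.4, -170.0]
wrist_force: [1.2, 0.5, 0.5]
finger_gap: 0.0007
finger_force: 0.0
```

```bash
python3 c.py; python3 -c "
from h import *
a=load('scene')['image'][120:320,180:380];b=load('top')['image'][60:260,190:390]
cv2.imwrite('pics/i.png',cv2.resize(np.hstack([a,b]),None,fx=2,fy=2))"
```

```text
14.325 [ 0.00296741 -0.03716014  0.33893755] [1.18837697 0.5040482  0.53131109]
scene 68 [-0.01455159 -0.08745658  0.0201389 ] [ 0.01686809 -0.05458564  0.42216161] [241.98529412 286.02941176]
top 0
```

View pics/i.png

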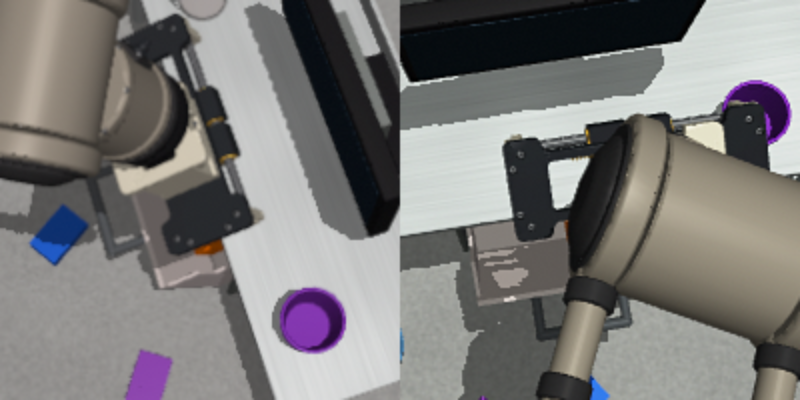

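The carton is in the bin: its orange is visible at (210,245) in the left view, inside the bin walls. Next I back off in front of the handle and bring the tool upright.

Request:
move_arm:
  commands: [0.0453, 0, -0.0211, 0, 0, 0, 0.0453, 0, -0.0211, 0, 0, 0, 0.0453, 0, -0.0211, 0, 0, 0, 0.0453, 0, -0.0211, 0, 0, 0, 0, 0, 0, 0, 0.035, 0, 0, 0, 0, 0, 0.035, 0, 0, 0, 0, 0, 0.035, 0, 0, 0, 0, 0, 0.034, 0, 0, 0, 0, 0, 0, 0]

```text
time: 15.55
eef_pos: [0.4698, -0.0546, 0.3323]
orientation: [179.9, -0.2, -170.0]
wrist_force: [-0.6, -0.4, 0.3]
finger_gap: 0.0001
finger_force: 0.0
```

```bash
python3 c.py
python3 - <<'E'
from p import *
plan(-.148,0,.16,0);plan(-.148,0,.076,0)
a=load('scene')['image'][120:320,180:380];b=load('top')['image'][60:260,190:390]
cv2.imwrite('pics/j.png',cv2.resize(np.hstack([a,b]),None,fx=2,fy=2))
E
```

```text
15.55 [-0.14759897 -0.03629207  0.33234926] [-0.64678931 -0.37051949  0.30755919]
scene 255 [-0.01686717 -0.08751705  0.01673162] [ 0.01833737 -0.00665845  0.16484833] [234.54901961 281.54117647]
top 81 [-0.13594184 -0.01963595  0.03614062] [0.01607501 0.03471744 0.67002427] [176.65432099 277.07407407]
to [ 0.4632 -0.0189  0.16  ] shift [-0.0008  0.0481  0.2311] (mm [ -0.6  36.1 173.3] ) turn [ 0.0004 -0.0001  0.0002] [ 0.1 -0.   0. ]
to [ 0.4632 -0.0189  0.076 ] shift [-0.0009  0.048   0.3431] (mm [ -0.6  36.  257.3] ) turn [ 0.0004 -0.0001  0.0002] [ 0.1 -0.   0. ]
```

View pics/j.png

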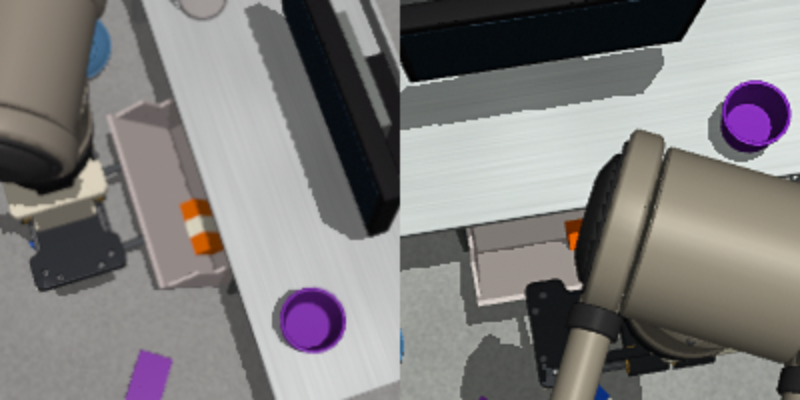

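The carton lies flat inside the bin at (200,225) in the left view. I go down in front of the handle.

Request:
move_arm:
  commands: [0, 0.012, 0.05, 0, 0, 0, 0, 0.012, 0.05, 0, 0, 0, 0, 0.012, 0.05, 0, 0, 0, 0, 0.012, 0.05, 0, 0, 0, 0, 0, 0.05, 0, 0, 0, 0, 0, 0.04, 0, 0, 0, 0, 0, 0.03, 0, 0, 0, 0, 0, 0.023, 0, 0, 0, 0, 0, 0, 0, 0, 0]

```text
time: 16.77
eef_pos: [0.4616, -0.0196, 0.0767]
orientation: [179.9, -0.1, -170.1]
wrist_force: [-0.4, -0.7, -0.7]
finger_gap: 0.0006
finger_force: 0.0
```

```bash
python3 c.py
```

```text
16.775 [-0.14965096 -0.00038688  0.07670135] [-0.39876624 -0.71056583 -0.66924359]
scene 255 [nan nan nan] [nan nan nan] [234.56078431 281.54117647]
top 296 [-0.0227049  -0.07288646  0.01731532] [ 0.0161168  -0.00183389  0.06873181] [176.63175676 288.50675676]
```

Request:
move_arm:
  commands: [-0.009, 0, 0, 0, 0, 0, -0.009, 0, 0, 0, 0, 0, -0.009, 0, 0, 0, 0, 0, -0.0063, 0, -0.0073, 0, 0, 0, -0.0063, 0, -0.0073, 0, 0, 0, -0.0072, 0, -0.0064, 0, 0, 0, -0.0072, 0, -0.0064, 0, 0, 0, -0.0078, 0, -0.0058, 0, 0, 0, -0.0078, 0, -0.0058, 0, 0, 0, -0.0083, 0, -0.0051, 0, 0, 0, -0.0083, 0, -0.0051, 0, 0, 0, 0, 0, 0, 0, 0, 0]

```text
time: 18.38
eef_pos: [0.5279, -0.0083, 0.1144]
orientation: [-180.0, 0.1, -170.1]
wrist_force: [-0.3, -0.1, -0.6]
finger_gap: 0.0001
finger_force: 0.0
```

Request:
move_arm:
  commands: [-0.0088, 0, -0.004, 0, 0, 0, -0.0088, 0, -0.004, 0, 0, 0, -0.0092, 0, -0.0033, 0, 0, 0, -0.0092, 0, -0.0033, 0, 0, 0, 0, 0, 0, 0, 0, 0]

```text
time: 19.0
eef_pos: [0.5532, -0.0038, 0.1249]
orientation: [180.0, -0.1, -170.1]
wrist_force: [-3.7, -1.1, 1.8]
finger_gap: 0.0009
finger_force: 2.0
```

```bash
python3 c.py
```

```text
19.0 [-0.05672103 -0.00059231  0.12494953] [-3.73658516 -1.11504572  1.81332315]
scene 0
top 0
```

Request:
move_arm:
  commands: [-0.004, 0, 0, 0, 0, 0, -0.003, 0, 0, 0, 0, 0, 0, 0, 0, 0, 0, 0]

```text
time: 19.48
eef_pos: [0.5533, -0.0038, 0.1249]
orientation: [180.0, -0.7, -170.1]
wrist_force: [-23.6, -6.4, 14.7]
finger_gap: 0.0005
finger_force: 12.2
```

```bash
python3 c.py
```

```text
19.475 [-0.05666291 -0.00054175  0.1249443 ] [-23.61117195  -6.44544196  14.69869461]
scene 0
top 0
```

The bin is hard against its stop, with 24 N and no further motion. I back off and lift.

Request:
move_arm:
  commands: [0.007, 0, 0, 0, 0, 0, 0.03, 0, 0, 0, 0, 0, 0.04, 0, 0, 0, 0, 0, 0.05, 0, -0.02, 0, 0, 0, 0.05, 0, -0.05, 0, 0, 0, 0, 0, -0.06, 0, 0, 0, 0, 0, -0.06, 0, 0, 0, 0, 0, 0, 0, 0, 0, 0, 0, 0, 0, 0, 0]

```text
time: 20.7
eef_pos: [0.428, -0.0257, 0.2672]
orientation: [180.0, 0.0, -170.1]
wrist_force: [-0.3, -0.1, -0.4]
finger_gap: 0.0005
finger_force: 0.0
```

```bash
python3 c.py
python3 - <<'E'
from p import *
for n in('scene','top'):
    v=load(n);P=w2s(cloud(v))
    q=(np.abs(P[...,1])<.09)&(P[...,0]>-.06)&(P[...,0]<.01)&(P[...,2]>.13)&(P[...,2]<.158)&(v['image'].min(-1)>150)
    print('panel top',q.sum(),np.nanmean(P[q],0) if q.any() else '')
    im=v['image'];h=cv2.cvtColor(im,cv2.COLOR_BGR2HSV)
    q=(cv2.inRange(h,(130,80,40),(165,255,255))>0)&(P[...,2]>.2)&(P[...,2]<.22);print('pot',P[q].mean(0))
    b=im[120:320,180:380] if n=='scene' else im[60:260,190:390]
    a=b if n=='scene' else np.hstack([a,b])
cv2.imwrite('pics/k.png',cv2.resize(a,None,fx=2,fy=2))
E
```

```text
20.7 [-0.18387526 -0.00056915  0.26717522] [-0.31074014 -0.14069264 -0.43116202]
scene 0
top 0
panel top 1 [ 0.00695331 -0.0685853   0.15790143]
pot [ 0.06018402 -0.19462979  0.20731844]
panel top 13 [0.002091   0.01030696 0.14676126]
pot [ 0.06183793 -0.19703629  0.20718425]
```

View pics/k.png

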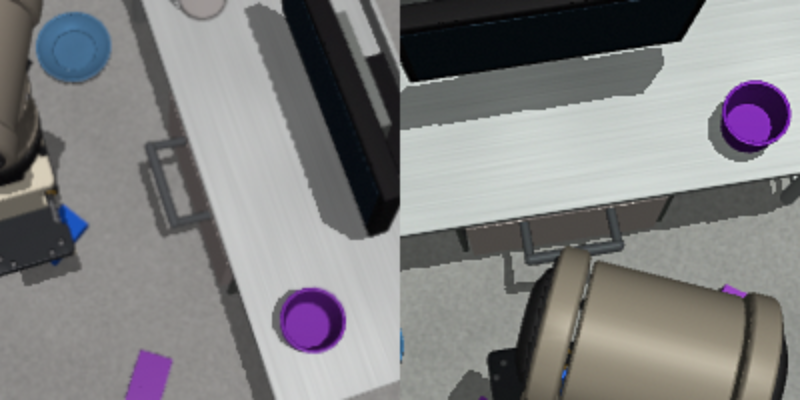

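The bin is shut: the handle at (180,185) is tight to the shelf edge and there is no carton on the counter or the shelf. The pot and spoon rest are in place and the arm is clear.

```bash
python3 -c "
from cell import arm
print(arm.sign_off())"
```

```text
the job is handed in; nothing more can be done
None
```

The job is handed in at about 21 s: the carton was pushed off the shelf into the open bin, the bin was pushed shut to its stop, and the pot and spoon rest look unmoved (the tumbler was mostly out of the last picture); no verdict came back.

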